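# Find the hidden release notch and spring the chamber lid

## Task

Release the lid of the white live-cell chamber. Its release sits in a notch in the top of the front edge, at a different place on every unit: set a fingertip on the left-hand end of that edge, sweep it along the edge to the right, staying in touch, until you come to the notch, then press the plate inside it fully down so that the lid rises, and move away. Do not touch or pry the lid itself, pick nothing up, and leave the tip box, the bottle and the dish where they stand.

Things in the scene. Friction and masses are not known exactly. Their poses are not given: they have to be found in the camera images.
- case: White bench-top chamber, fixed to the table, 90 mm high. Origin on the table; it spans x -130 to +120, y -175 to +175 mm. -x is its front (towards the robot), +y its left-hand end seen from the robot, z up. Its front edge is a flat ledge 90 mm above the table, x -130 to -60 mm, along the whole width, solid but for the notch. The black lid lies behind it.
- edge_left (a point): Point on top of the front ledge near its left-hand end (case x -97, y +130, z 90 mm): begin the sweep here.
- edge_right (a point): The same near its right-hand end (case y -130 mm). The notch, a white square-walled pocket open only upwards, 42 mm long along the ledge and 57 mm wide (case x -125 to -68 mm), lies on the line between the two points, its middle anywhere from case y -60 to +30 mm: where, is not reported. It does not move.
- release (a joint): The white release plate that fills the notch's floor: how far it has been pressed down, in m. At 0 its top lies 8 mm below the ledge; it travels 8 mm straight down to a stop (0.008). It needs about 5 to 10 N, has no spring and stays where it is left.
- lid: Flat black lid, 165 (x) x 330 (y) x 8 mm, lying on the case, its front border 10 mm behind the ledge (x = -50 mm of the case), its top 98 mm above the table. Origin: on its hinge at the rear, underside. It is geared to the release plate: plate fully down raises it by 0.1 rad (front border 16 mm up), and it stays up.
- tipbox: Loose pipette-tip box, 120 x 85 x 54 mm, beside the case on the left. Origin: centre of its underside. Leave alone.
- medium: Loose glass bottle with orange cap, 60 mm diameter, 130 mm tall, beside the case on the right. Origin: centre of its underside. Leave alone.
- dish: Loose lidded culture dish, 63 mm diameter, 16 mm high, on the right, nearer the robot than the bottle. Origin: centre of its underside. Leave alone.

How it is judged:
By the outcome, as a careful person would: the job done as asked, in the order asked, and still so for the second after the job is handed in, with the robot touching nothing.
It also fails if it takes over 64 s, if anything falls off the work surface, if the arm or the gripper's body presses on something with over 40 N, if the wrist force passes 120 N, or if a joint passes its speed limit or range.

## Robot

A 7-joint arm with a two-finger parallel gripper is mounted at the origin on the work surface. World frame = base frame: x ahead of the robot, y to its left, z up, the work surface at z = 0. Lengths are in m, angles in rad, forces in N, time in s.
With the tool pointing down it reaches from about 0.4 to 0.85 m from the base axis. Payload 10.4 kg.
Tool frame: the origin (TCP) lies at the very end of the fingers, on their centre line; the grasp point (between the pads) lies 19 mm behind it; x points along the fingers, y is the direction in which the jaws open and shut, and the axes are right-handed (so a half turn about x gives the same grasp; the last joint's range is limited). The gripper opens to 85 mm and grips with 20 to 120 N. Pads are 22 mm wide; open, the fingers measure 114 mm over their backs; the gripper's body (76 mm by 85 mm) begins 54 mm behind the grasp point. The pads swing forward as they close: fully open they stand 13 mm farther back than shut.
Start: joints at [-1.195, 0.332, -0.065, 1.46, 0.022, 1.35, -0.088], TCP at [0.243, 0.576, 0.204] pointing down, gripper open.
Joint ranges: [-2.6, 2.6], [-0.5, 2.12], [-1.47, 1.34], [0.16, 2.42], [-1.27, 4.41], [0.06, 2.06], [-2.6, 2.6]. Speed limits (rad/s): [2.22, 2.22, 2.79, 2.79, 3.14, 3.14, 3.14].

## Interface

Orientations are given as a unit quaternion [x, y, z, w].
In Python, from workcell import monitor, camera, ticket, regions_of gives the robot as it stands.
- The arm moves only by the tool step_arm, never from a script. Its argument "increments" is a list of rows, each a list of 5 numbers: the finger opening in m, from 0 to 0.0854, then the shift along the world's x, y, z in m, then the turn about the world's z in rad. A call has 1 to 12 rows; each row shifts and turns the commanded pose from where the row before left it; what a row does not reach is not made up. A row lasts 1/12 s, in which the tool goes at most 41.7 mm and 7.16 degrees, less where a joint would pass 70% of its speed; a pose out of reach is approached as far as the arm can. A call with a gripper value outside its range is refused whole. The fingers move at their own pace and stop on an object; "force" is the grip in N (left out, the last holds). Time passes only in rows, so rows that do not move let the fingers close. It gives the time, the measured TCP pose, the force and the opening at its end, in the units of the state.
- monitor.get_obs(): the state, without advancing time (a new reading comes with each control period).
- camera(name): name is "scene" or "side" or "wrist"; returns a dict with "color" (420x560x3 uint8, red, green, blue), "range_z" (420x560 float32, m along the optical axis (not along the pixel's ray), 0 where there is no reading), "fx", "fy", "cx", "cy" (pixels), "cam_to_world" (4x4, takes a point from camera to world coordinates). Camera axes: x right, y up, looking along -z (the intrinsics and any distortion apply to the point x, -y, -z); pixel columns grow to the right and rows downward; lengths in m; the calibration is good to about 2 mm. A picture is of the moment at which its call begins.
- ticket.hand_in(): hands the job in, once; it reports no verdict.
Trained networks look in a picture, given as the dict that the camera call returned (one of the last four; its "shot" number tells which), for a name from the list of things; names that differ only in an ending like _2 or _b are one class to them, and where a whole thing is asked for, a point or a joint stands for the part that bears it (a point fixed in the world has none). Each returns a list of dicts, best first, with "p" (0 to 1); they miss things now and then, are a little off and sometimes report something else, mostly with a low value. They report only what shows in the picture. A call takes as long as a camera call.
- regions_of(picture, query): "region" (420x560 bool, what is visible of it) and "centre" ([row, column] in pixels, amid what is visible of it).
The state is a dict: "clock": time; "joint_pos": joint angles; "joint_velocities": joint speeds; "tau": joint torques, N m; "position": TCP position; "ee_rot": TCP orientation; "ft_force": force on the tool from outside, world axes, zero at the start; "torque": the same for the moment, N m; "grip_width": opening from 0.0 (shut) to 1.0 (fully open).
Only numpy, scipy, OpenCV 4.12 (cv2) and the standard library are available. Lean on these libraries where they do the work, as an engineer would, in place of code of your own. Each camera call takes 0.05 s, during which the arm holds its last target. There are 200 camera calls.

## Working session

There is one attempt and no reset: what is moved stays moved. The work goes in short steps, Python scripts to look and compute and a tool call to move; the robot and the scene stay as the last step left them, time stands still between calls to the robot, and variables do not carry over. Pictures are saved under pics/ and viewed, about 8 in all and at most 12, crops included, and the job is handed in when it is done.

Besides the shell and the picture viewer there is one more tool, called after "Call:" by a JSON object that holds its "op" and its "data". step_arm: Moves the arm, as the interface text tells. Its arguments: {"type":"object","properties":{"increments":{"type":"array"},"force":{"type":"number"}},"required":["increments"]}

```bash
mkdir -p pics; cat > h.py <<'E'
import numpy as np, cv2
from workcell import monitor, camera, ticket, regions_of
def pts(p):
    z=p["range_z"]; r,c=np.indices(z.shape)
    P=np.stack([(c-p["cx"])/p["fx"]*z,-(r-p["cy"])/p["fy"]*z,-z,np.ones_like(z)],-1)
    W=(P@np.array(p["cam_to_world"]).T)[...,:3]; W[z<=0]=np.nan
    return W
def save(p,n): cv2.imwrite("pics/"+n,p["color"][...,::-1])
E
python3 - <<'E'
from h import *
o=monitor.get_obs(); print({k:np.round(v,3) for k,v in o.items()})
ims=[]
for n in ["scene","side"]:
    p=camera(n); ims.append(p["color"][...,::-1]); W=pts(p)
    print(n,np.round(p["cam_to_world"],2).tolist(), [k for k in p])
    for q in ["case","lid","tipbox","medium","dish"]:
        for d in regions_of(p,q)[:2]:
            w=W[d["region"]]; w=w[~np.isnan(w[:,0])]
            if len(w): print(q,round(d["p"],2),np.round(d["centre"]),np.round(np.percentile(w,[2,50,98],axis=0),3).tolist())
cv2.imwrite("pics/a.png",cv2.resize(np.vstack(ims),(600*560//840,600)) if 0 else ims[0]); cv2.imwrite("pics/b.png",ims[1])
E
```

```text
{'clock': np.float64(0.0), 'joint_pos': array([-1.195,  0.333, -0.065,  1.461,  0.022,  1.35 , -0.089]), 'joint_velocities': array([-0.001,  0.   , -0.   ,  0.001, -0.001, -0.002,  0.002]), 'tau': array([-0.0000e+00, -6.2546e+01,  4.9000e-02, -3.9159e+01,  1.6000e-02,
        1.0000e-02,  0.0000e+00]), 'position': array([0.243, 0.576, 0.203]), 'ee_rot': array([ 0.14 ,  0.693, -0.141,  0.693]), 'ft_force': array([ 0.249, -0.514,  0.173]), 'torque': array([ 0.048,  0.001, -0.022]), 'grip_width': np.float64(1.0)}
scene [[-0.4, -0.6, 0.69, 1.13], [0.91, -0.26, 0.31, 0.25], [-0.01, 0.76, 0.66, 0.56], [0.0, 0.0, 0.0, 1.0]] ['color', 'range_z', 'fx', 'fy', 'cx', 'cy', 'cam_to_world', 'shot']
case 0.83 [220. 271.] [[0.468, -0.172, 0.011], [0.659, 0.011, 0.094], [0.726, 0.164, 0.099]]
lid 0.61 [210. 266.] [[0.541, -0.164, 0.094], [0.636, 0.005, 0.098], [0.712, 0.151, 0.1]]
tipbox 0.58 [261. 389.] [[0.539, 0.198, 0.002], [0.621, 0.247, 0.052], [0.659, 0.294, 0.055]]
medium 0.76 [217. 139.] [[0.68, -0.267, 0.006], [0.709, -0.239, 0.071], [0.726, -0.224, 0.13]]
dish 0.72 [187. 175.] [[0.515, -0.318, -0.0], [0.549, -0.287, 0.015], [0.571, -0.261, 0.018]]
side [[0.76, 0.33, -0.55, -0.01], [-0.65, 0.36, -0.67, -0.76], [-0.02, 0.87, 0.49, 0.69], [0.0, 0.0, 0.0, 1.0]] ['color', 'range_z', 'fx', 'fy', 'cx', 'cy', 'cam_to_world', 'shot']
case 0.68 [252. 275.] [[0.448, -0.197, 0.011], [0.545, -0.077, 0.091], [0.712, 0.141, 0.101]]
case 0.47 [254. 244.] [[0.479, -0.045, 0.081], [0.5, -0.027, 0.083], [0.521, -0.01, 0.085]]
lid 0.8 [227. 289.] [[0.537, -0.173, 0.094], [0.616, -0.036, 0.099], [0.708, 0.144, 0.101]]
tipbox 0.85 [202. 201.] [[0.53, 0.215, 0.013], [0.573, 0.253, 0.054], [0.648, 0.297, 0.058]]
medium 0.87 [275. 389.] [[0.665, -0.284, 0.002], [0.679, -0.266, 0.068], [0.712, -0.233, 0.13]]
dish 0.76 [336. 349.] [[0.511, -0.319, 0.001], [0.536, -0.294, 0.016], [0.569, -0.261, 0.019]]
```

View pics/a.png

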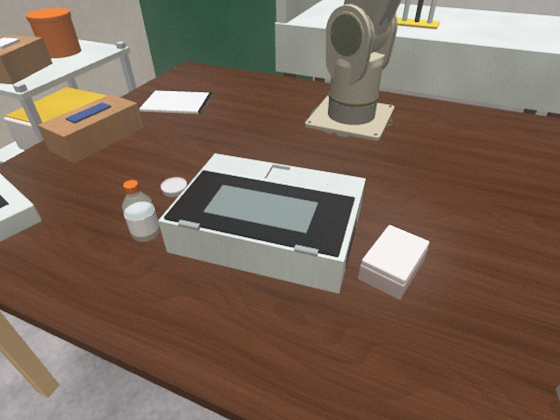

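View pics/b.png

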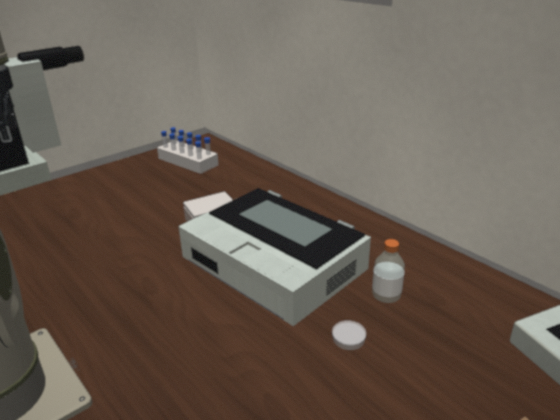

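The first picture shows the case at mid-frame, with the notch near (278,170). The tip box is at (392,260), the bottle at (140,215) and the dish at (174,187). The side view shows the notch near (245,247). Next I'll fit the case pose.

```bash
cat > fit.py <<'E'
from h import *
from scipy.optimize import minimize
L=[];T=[];N=[]
for n in ["scene","side"]:
    p=camera(n); W=pts(p)
    l=regions_of(p,"lid")[0]["region"]; c=regions_of(p,"case")[0]["region"]
    a=W[l]; a=a[(a[:,2]>.09)&(a[:,2]<.107)]; L.append(a)
    m=cv2.dilate((c|l).astype(np.uint8),np.ones((5,5)))>0
    a=W[m]; T.append(a[(a[:,2]>.086)&(a[:,2]<.105)]); N.append(a[(a[:,2]>.076)&(a[:,2]<.0855)])
    for nm,a in (("lid",L[-1]),("top",T[-1])):
        r=cv2.minAreaRect(a[:,:2].astype(np.float32)*1000); print(n,nm,np.round(r[0]),np.round(r[1]),round(r[2],1))
    b=T[-1]; print("z ledge",np.median(b[b[:,0]<.51,2]))
A=np.vstack(T)[:,:2]; N=np.vstack(N)
# best 250x350 rectangle on all top points
def cost(v):
    c,s=np.cos(v[2]),np.sin(v[2]); q=(A-v[:2])@np.array([[c,-s],[s,c]])
    d=np.maximum(abs(q-[-.005,0])-[.125,.175],0).sum(1)
    e=[np.percentile(q[:,0],.5)+.129,np.percentile(q[:,0],99.5)-.119,np.percentile(q[:,1],.5)+.174,np.percentile(q[:,1],99.5)-.174]
    return np.abs(e).sum()
r=min((minimize(cost,[.6,0,t],method="Nelder-Mead",options=dict(xatol=1e-5,fatol=1e-6)) for t in np.linspace(-.3,.3,13)),key=lambda r:r.fun)
x,y,t=r.x; print("pose",np.round(r.x,4),r.fun)
R=np.array([[np.cos(t),-np.sin(t)],[np.sin(t),np.cos(t)]])
for nm,q in (("left",(-.097,.13)),("right",(-.097,-.13))): print(nm,np.round(R@q+[x,y],4))
q=(N[:,:2]-[x,y])@R; k=(q[:,0]<-.07)&(q[:,0]>-.122)&(abs(q[:,1])<.09)
print("notch pts",k.sum(),np.round(np.percentile(q[k],[5,50,95],axis=0),4).tolist())
E
python3 fit.py
```

```text
scene lid [621. -13.] [177. 336.] 6.0
scene top [587. -15.] [256. 351.] 6.0
z ledge 0.08963621157532112Traceback (most recent call last):
  File "fit.py", line 6, in <module>
    l=regions_of(p,"lid")[0]["region"]; c=regions_of(p,"case")[0]["region"]
      ~~~~~~~~~~~~~~~~~~~^^^
IndexError: list index out of range
```

```bash
sed -i 's/    l=regions_of(p,"lid")\[0\]\["region"\]; c=regions_of(p,"case")\[0\]\["region"\]/    g=lambda s:next((d["region"] for d in regions_of(p,s)),np.zeros(W.shape[:2],bool))\n    l,c=g("lid"),g("case")\n    if not l.any(): l=c/' fit.py; python3 fit.py
```

```text
scene lid [625.  -9.] [169. 329.] 5.8
scene top [588. -14.] [257. 350.] 6.1
z ledge 0.08961922442443554
side lid [623. -10.] [168. 332.] 6.0
side top [588. -12.] [257. 356.] 6.0
z ledge 0.09074873664469962
pose [ 0.5911 -0.014   0.0989] 0.0037749050496899417
left [0.4818 0.1058]
right [ 0.5075 -0.1529]
notch pts 417 [[-0.1168, -0.0284], [-0.0972, -0.0076], [-0.0757, 0.0112]]
```

Call:
{"op": "step_arm", "data": {"increments": [[0,0.01,-0.0195,0,-0.0444],[0,0.01,-0.0195,0,-0.0444],[0,0.01,-0.0195,0,-0.0444],[0,0.01,-0.0195,0,-0.0444],[0,0.01,-0.0195,0,-0.0444],[0,0.01,-0.0195,0,-0.0444],[0,0.01,-0.0195,0,-0.0444],[0,0.01,-0.0195,0,-0.0444],[0,0.01,-0.0195,0,-0.0444],[0,0.01,-0.0195,0,-0.0444],[0,0.01,-0.0195,0,-0.0444],[0,0.01,-0.0195,0,-0.0444]], "force": 40}}

```text
clock: 2.15
position: [0.3636, 0.3401, 0.2042]
ee_rot: [0.319, 0.631, -0.319, 0.631]
ft_force: [0.7, 0.8, -0.2]
grip_width: 0.003
```

Call:
{"op": "step_arm", "data": {"increments": [[0,0.01,-0.0195,0,-0.0444],[0,0.01,-0.0195,0,-0.0444],[0,0.01,-0.0195,0,-0.0444],[0,0.01,-0.0195,0,-0.0444],[0,0.01,-0.0195,0,-0.0444],[0,0.01,-0.0195,0,-0.0444],[0,0.01,-0.0195,0,-0.0444],[0,0.01,-0.0195,0,-0.0444],[0,0.01,-0.0195,0,-0.0444],[0,0.01,-0.0195,0,-0.0444],[0,0.01,-0.0195,0,-0.0444],[0,0.01,-0.0195,0,-0.0444]]}}

```text
clock: 3.15
position: [0.4836, 0.106, 0.2042]
ee_rot: [0.474, 0.525, -0.474, 0.525]
ft_force: [-0.1, -0.1, 0.1]
grip_width: 0.001
```

Call:
{"op": "step_arm", "data": {"increments": [[0,0,0,0,0],[0,0,0,0,0]]}}

```text
clock: 3.32
position: [0.4834, 0.1062, 0.204]
ee_rot: [0.474, 0.525, -0.474, 0.525]
ft_force: [-0.5, 0.5, -0.8]
grip_width: -0.003
```

Call:
{"op": "step_arm", "data": {"increments": [[0,-0.001,0,-0.02,0],[0,0,0,-0.02,0],[0,0,0,-0.02,0],[0,0,0,-0.02,0],[0,0,0,-0.01,0],[0,0,0,-0.005,0],[0,0,0,-0.003,0],[0,0,0,-0.002,0],[0,0,0,0,0]]}}

```text
clock: 4.07
position: [0.4821, 0.1082, 0.1046]
ee_rot: [0.473, 0.526, -0.472, 0.526]
ft_force: [-0.6, 0.6, 0.2]
grip_width: 0.003
```

```bash
python3 - <<'E'
from h import *
p=camera("scene"); q=camera("wrist")
cv2.imwrite("pics/c.png",np.hstack([cv2.resize(p["color"][100:260,180:400],None,fx=1.8,fy=1.8),cv2.resize(q["color"],(384,288))])[...,::-1])
print(monitor.get_obs()["position"],monitor.get_obs()["ft_force"])
E
```

```text
[0.48217814 0.10819652 0.10489799] [ 0.33198182  0.30739473 -0.02070502]
```

View pics/c.png

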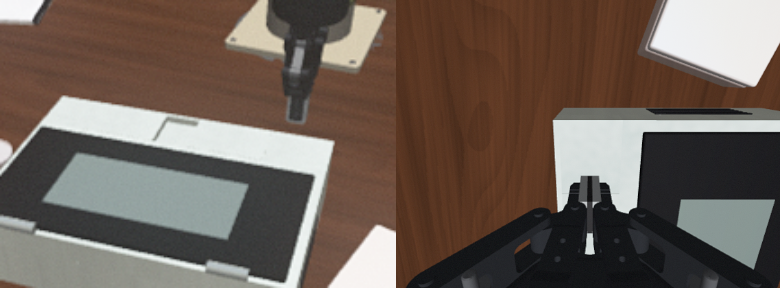

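The left crop shows the fingertip over the left end of the ledge at about (296,118), with the notch near (178,127). The wrist view agrees, and the fingertip is clear of the lid. Next I'll lower it to contact.

Call:
{"op": "step_arm", "data": {"increments": [[0,0,0,-0.003,0],[0,0,0,-0.003,0],[0,0,0,-0.003,0],[0,0,0,-0.002,0],[0,0,0,-0.001,0],[0,0,0,-0.001,0],[0,0,0,0,0]]}}

```text
clock: 4.75
position: [0.4816, 0.1079, 0.0909]
ee_rot: [0.473, 0.526, -0.473, 0.526]
ft_force: [-0.7, -0.6, 0.3]
grip_width: -0.001
```

Call:
{"op": "step_arm", "data": {"increments": [[0,0,0,-0.001,0],[0,0,0,-0.0005,0],[0,0,0,0,0]]}}

```text
clock: 5.0
position: [0.4817, 0.108, 0.0896]
ee_rot: [0.473, 0.526, -0.473, 0.526]
ft_force: [-0.0, -0.2, 0.6]
grip_width: 0.004
```

Call:
{"op": "step_arm", "data": {"increments": [[0,0,0,-0.0005,0],[0,0,0,-0.0005,0],[0,0,0,0,0]]}}

```text
clock: 5.25
position: [0.4816, 0.108, 0.0886]
ee_rot: [0.473, 0.526, -0.473, 0.526]
ft_force: [-0.3, -0.9, 0.2]
grip_width: 0.004
```

Call:
{"op": "step_arm", "data": {"increments": [[0,0,0,-0.0007,0],[0,0,0,0,0]]}}

```text
clock: 5.42
position: [0.4816, 0.108, 0.0878]
ee_rot: [0.473, 0.526, -0.473, 0.526]
ft_force: [0.4, 0.2, 0.3]
grip_width: 0.003
```

Call:
{"op": "step_arm", "data": {"increments": [[0,0,0,-0.0007,0],[0,0,0,0,0]]}}

```text
clock: 5.58
position: [0.4816, 0.108, 0.0871]
ee_rot: [0.473, 0.526, -0.473, 0.526]
ft_force: [0.1, 0.1, -0.3]
grip_width: 0.0
```

Call:
{"op": "step_arm", "data": {"increments": [[0,0,0,-0.0007,0],[0,0,0,0,0]]}}

```text
clock: 5.75
position: [0.4816, 0.108, 0.0864]
ee_rot: [0.473, 0.526, -0.473, 0.526]
ft_force: [0.1, -0.1, -0.2]
grip_width: 0.0
```

```bash
python3 - <<'E'
from h import *
p=camera("scene"); q=camera("side")
cv2.imwrite("pics/d.png",np.hstack([cv2.resize(p["color"][120:220,260:400],(420,300)),cv2.resize(q["color"][170:290,150:310],(400,300)) if 0 else cv2.resize(q["color"][180:280,160:280],(360,300))])[...,::-1])
for n,p in (("scene",p),("side",q)):
    M=np.linalg.inv(p["cam_to_world"])
    for w in [(.4816,.108,.0864),(.4816,.108,.09)]:
        c=M@np.r_[w,1]; print(n,p["cx"]+p["fx"]*c[0]/-c[2],p["cy"]-p["fy"]*c[1]/-c[2])
    W=pts(p); f=W[(abs(W[...,0]-.48)<.03)&(abs(W[...,1]-.108)<.03)&(W[...,2]>.08)]
    h,e=np.histogram(f[:,2],np.arange(.08,.13,.002)); print(h)
E
```

```text
scene 342.3243399158411 184.19668342577017
scene 342.49300657983736 182.78720063817988
[  0   0   0  14 342 116   0   0   0   0   0   0   0   0   0   0   4   7
   4   7   7   9  10  11]
side 202.24058070763266 228.7447338253952
side 202.08877286981837 227.39225939229968
[  3   4   2   2 102 218  43   1   0   0   0   0   0   0   0   0   0   3
   2   6   9   7   6  16]
```

View pics/d.png

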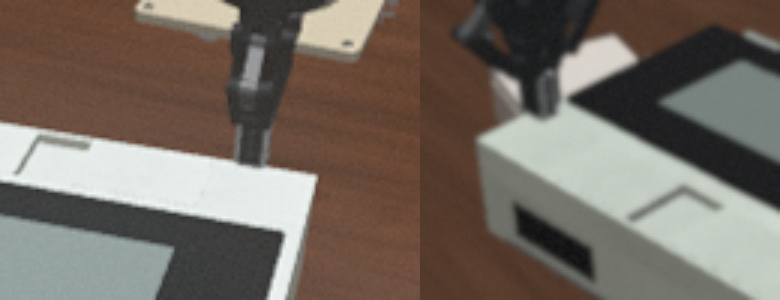

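Both views show the fingertip still about 20–25 mm above the ledge: it images about 10 px above where the TCP should project. No contact force has been felt either, so the real tip is shorter than the TCP. I'll keep lowering in small steps, guided by force.

Call:
{"op": "step_arm", "data": {"increments": [[0,0,0,-0.002,0],[0,0,0,-0.002,0],[0,0,0,-0.002,0],[0,0,0,-0.002,0],[0,0,0,0,0]]}}

```text
clock: 6.27
position: [0.4814, 0.1079, 0.078]
ee_rot: [0.472, 0.526, -0.473, 0.526]
ft_force: [0.4, 0.4, -0.5]
grip_width: -0.002
```

Call:
{"op": "step_arm", "data": {"increments": [[0,0,0,-0.001,0],[0,0,0,-0.001,0],[0,0,0,-0.001,0],[0,0,0,0,0]]}}

```text
clock: 6.6
position: [0.4816, 0.1079, 0.0754]
ee_rot: [0.473, 0.526, -0.473, 0.526]
ft_force: [0.8, -0.3, 1.0]
grip_width: 0.001
```

Call:
{"op": "step_arm", "data": {"increments": [[0,0,0,-0.001,0],[0,0,0,-0.001,0],[0,0,0,-0.001,0],[0,0,0,0,0]]}}

```text
clock: 6.93
position: [0.4816, 0.1079, 0.0723]
ee_rot: [0.473, 0.526, -0.473, 0.526]
ft_force: [-0.2, -0.3, 0.1]
grip_width: -0.002
```

```bash
python3 - <<'E'
from h import *
p=camera("scene"); q=camera("side"); print(monitor.get_obs()["ft_force"],monitor.get_obs()["position"])
cv2.imwrite("pics/e.png",np.hstack([cv2.resize(p["color"][140:200,310:380],(420,360),interpolation=2),cv2.resize(q["color"][190:250,170:230],(360,360),interpolation=2)])[...,::-1])
E
```

```text
[-0.11754174  0.29875675  0.83995578] [0.4816693  0.1079881  0.07250646]
```

View pics/e.png

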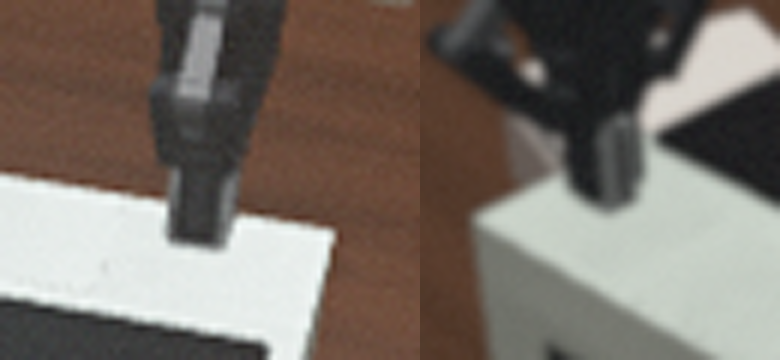

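The tip is now about 3 px (roughly 6–8 mm) above the contact pixel in both views. Carrying on down.

Call:
{"op": "step_arm", "data": {"increments": [[0,0,0,-0.001,0],[0,0,0,-0.001,0],[0,0,0,-0.001,0],[0,0,0,0,0]]}}

```text
clock: 7.37
position: [0.4815, 0.1079, 0.0693]
ee_rot: [0.473, 0.526, -0.473, 0.526]
ft_force: [-1.0, -0.0, -0.3]
grip_width: 0.001
```

Call:
{"op": "step_arm", "data": {"increments": [[0,0,0,-0.001,0],[0,0,0,0,0]]}}

```text
clock: 7.53
position: [0.4816, 0.108, 0.0684]
ee_rot: [0.473, 0.526, -0.473, 0.526]
ft_force: [-0.1, -0.3, 0.4]
grip_width: 0.004
```

Call:
{"op": "step_arm", "data": {"increments": [[0,0,0,-0.001,0],[0,0,0,0,0]]}}

```text
clock: 7.7
position: [0.4816, 0.108, 0.0674]
ee_rot: [0.473, 0.526, -0.473, 0.526]
ft_force: [0.2, 0.5, 0.2]
grip_width: 0.007
```

Call:
{"op": "step_arm", "data": {"increments": [[0,0,0,-0.001,0],[0,0,0,0,0]]}}

```text
clock: 7.87
position: [0.4816, 0.108, 0.0664]
ee_rot: [0.473, 0.526, -0.473, 0.526]
ft_force: [0.4, 0.2, 0.2]
grip_width: 0.0
```

Call:
{"op": "step_arm", "data": {"increments": [[0,0,0,-0.001,0],[0,0,0,0,0]]}}

```text
clock: 8.03
position: [0.4816, 0.1079, 0.0654]
ee_rot: [0.473, 0.526, -0.473, 0.526]
ft_force: [-0.4, 0.3, 0.4]
grip_width: -0.0
```

Call:
{"op": "step_arm", "data": {"increments": [[0,0,0,-0.001,0],[0,0,0,0,0]]}}

```text
clock: 8.2
position: [0.4816, 0.1079, 0.0644]
ee_rot: [0.473, 0.526, -0.473, 0.526]
ft_force: [0.1, 0.1, 1.7]
grip_width: -0.002
```

Call:
{"op": "step_arm", "data": {"increments": [[0,0,0,-0.001,0],[0,0,0,0,0]]}}

```text
clock: 8.37
position: [0.4816, 0.108, 0.0634]
ee_rot: [0.473, 0.526, -0.473, 0.526]
ft_force: [-0.8, 0.8, 0.2]
grip_width: 0.0
```

```bash
python3 - <<'E'
from h import *
p=camera("scene"); q=camera("side"); o=monitor.get_obs();print(o["ft_force"],o["position"],o["tau"])
cv2.imwrite("pics/f.png",np.hstack([cv2.resize(p["color"][140:200,310:380],(420,360),interpolation=2),cv2.resize(q["color"][190:250,170:230],(360,360),interpolation=2)])[...,::-1])
for n,p in (("scene",p),("side",q)):
    M=np.linalg.inv(p["cam_to_world"])
    # fingertip footprint on ledge, closed: +-14 (jaw) x +-11
    for a,b in ((1,1),(1,-1),(-1,1),(-1,-1)):
        c=M@np.r_[.4816+.0095*a,.108+.011*b,.09,1]; print(n,np.round([p["cx"]+p["fx"]*c[0]/-c[2],p["cy"]-p["fy"]*c[1]/-c[2]],1))
E
```

```text
[0.54970834 0.15634393 0.25626177] [0.48166352 0.10797457 0.06349782] [-2.44814240e-03 -4.22524166e+01  2.93147072e+00 -3.34977365e+01
  9.85316728e-03 -7.12730296e-03  3.14237288e-03]
scene [346.3 186.5]
scene [336. 184.]
scene [348.9 181.5]
scene [338.7 179.2]
side [203. 224.]
side [208.3 227.8]
side [195.9 227. ]
side [201.2 230.8]
```

View pics/f.png

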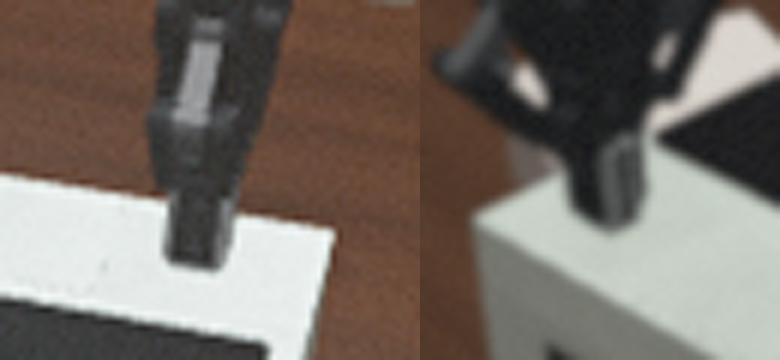

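The tip's lower corners are now within about 2 px (4–5 mm) of the footprint predicted on the ledge. I'll continue in fine steps.

Call:
{"op": "step_arm", "data": {"increments": [[0,0,0,-0.001,0],[0,0,0,0,0]]}}

```text
clock: 8.63
position: [0.4818, 0.108, 0.0629]
ee_rot: [0.473, 0.526, -0.473, 0.526]
ft_force: [-1.7, -0.1, 6.2]
grip_width: -0.005
```

Call:
{"op": "step_arm", "data": {"increments": [[0,0,0,-0.001,0],[0,0,0,0,0]]}}

```text
clock: 8.8
position: [0.4819, 0.108, 0.0629]
ee_rot: [0.473, 0.526, -0.473, 0.526]
ft_force: [-7.8, -2.2, 17.8]
grip_width: -0.0
```

Call:
{"op": "step_arm", "data": {"increments": [[0,0,0,-0.0007,0],[0,0,0,0,0]]}}

```text
clock: 8.97
position: [0.4819, 0.1081, 0.0628]
ee_rot: [0.473, 0.526, -0.472, 0.526]
ft_force: [-11.5, -3.4, 26.4]
grip_width: -0.001
```

Call:
{"op": "step_arm", "data": {"increments": [[0,0,0,-0.0007,0],[0,0,0,0,0]]}}

```text
clock: 9.13
position: [0.482, 0.1081, 0.0628]
ee_rot: [0.473, 0.526, -0.472, 0.525]
ft_force: [-13.7, -4.3, 34.9]
grip_width: -0.001
```

Contact came at a reported z of 0.0629, so the true tip is about 27 mm above the reported TCP. I'll ease off to roughly 8 N and start the sweep.

Call:
{"op": "step_arm", "data": {"increments": [[0,0,0,0.002,0],[0,0.0002,-0.002,0,0],[0,0.0004,-0.004,0,0]]}}

```text
clock: 9.38
position: [0.4829, 0.1038, 0.0629]
ee_rot: [0.473, 0.526, -0.471, 0.526]
ft_force: [-0.5, 6.1, 6.8]
grip_width: 0.001
```

Call:
{"op": "step_arm", "data": {"increments": [[0,0.0006,-0.006,-0.0002,0],[0,0.0006,-0.006,0,0],[0,0.0006,-0.006,0,0],[0,0.0006,-0.006,0,0],[0,0.0006,-0.006,0,0],[0,0.0006,-0.006,0,0]]}}

```text
clock: 9.88
position: [0.4873, 0.0682, 0.0632]
ee_rot: [0.474, 0.526, -0.471, 0.526]
ft_force: [-1.8, 8.0, 10.9]
grip_width: 0.002
```

Call:
{"op": "step_arm", "data": {"increments": [[0,0.0006,-0.006,0,0],[0,0.0006,-0.006,0,0],[0,0.0006,-0.006,0,0],[0,0.0006,-0.006,0,0],[0,0.0006,-0.006,0,0]]}}

```text
clock: 10.3
position: [0.4904, 0.0382, 0.0632]
ee_rot: [0.474, 0.526, -0.471, 0.526]
ft_force: [-1.3, 9.2, 11.2]
grip_width: 0.003
```

Call:
{"op": "step_arm", "data": {"increments": [[0,0.0006,-0.006,0.0002,0],[0,0.0006,-0.006,0,0],[0,0.0006,-0.006,0,0],[0,0.0006,-0.006,0,0],[0,0.0006,-0.006,0,0]]}}

```text
clock: 10.72
position: [0.4933, 0.0078, 0.0632]
ee_rot: [0.474, 0.526, -0.471, 0.526]
ft_force: [-0.7, 7.7, 10.5]
grip_width: 0.003
```

Call:
{"op": "step_arm", "data": {"increments": [[0,0.0004,-0.004,0,0],[0,0.0004,-0.004,0,0],[0,0.0004,-0.004,0,0]]}}

```text
clock: 10.97
position: [0.4944, -0.0041, 0.0632]
ee_rot: [0.474, 0.526, -0.471, 0.526]
ft_force: [0.0, 8.0, 10.4]
grip_width: -0.002
```

Call:
{"op": "step_arm", "data": {"increments": [[0,0.0004,-0.004,0,0]]}}

```text
clock: 11.05
position: [0.4948, -0.0081, 0.0631]
ee_rot: [0.474, 0.526, -0.471, 0.526]
ft_force: [-0.2, 7.2, 10.6]
grip_width: -0.003
```

Call:
{"op": "step_arm", "data": {"increments": [[0,0.0003,-0.003,0,0]]}}

```text
clock: 11.13
position: [0.4951, -0.0113, 0.0631]
ee_rot: [0.474, 0.526, -0.471, 0.526]
ft_force: [-0.1, 8.2, 9.1]
grip_width: 0.002
```

Call:
{"op": "step_arm", "data": {"increments": [[0,0.0003,-0.003,0,0]]}}

```text
clock: 11.22
position: [0.4954, -0.0142, 0.0631]
ee_rot: [0.474, 0.526, -0.471, 0.526]
ft_force: [-0.4, 6.2, 9.3]
grip_width: 0.003
```

Call:
{"op": "step_arm", "data": {"increments": [[0,0.0003,-0.003,0,0]]}}

```text
clock: 11.3
position: [0.4956, -0.0173, 0.063]
ee_rot: [0.474, 0.526, -0.471, 0.526]
ft_force: [0.1, 6.6, 8.6]
grip_width: -0.002
```

Call:
{"op": "step_arm", "data": {"increments": [[0,0.0003,-0.003,0,0]]}}

```text
clock: 11.38
position: [0.4956, -0.0209, 0.0627]
ee_rot: [0.473, 0.526, -0.472, 0.526]
ft_force: [-0.1, -0.5, -0.3]
grip_width: 0.001
```

The force dropped to zero at y = -0.021, so the tip has reached the notch. This matches the vision estimate of the notch centre (y ≈ -0.030). Next I'll centre it and go down to the plate.

Call:
{"op": "step_arm", "data": {"increments": [[0,0.0004,-0.004,-0.001,0],[0,0.0004,-0.004,-0.001,0],[0,0,0,-0.002,0],[0,0,0,-0.0015,0],[0,0,0,0,0]]}}

```text
clock: 11.8
position: [0.495, -0.0301, 0.056]
ee_rot: [0.472, 0.526, -0.473, 0.526]
ft_force: [-0.1, 0.2, 0.7]
grip_width: -0.001
```

Call:
{"op": "step_arm", "data": {"increments": [[0,0,0,-0.001,0],[0,0,0,-0.001,0],[0,0,0,-0.001,0],[0,0,0,0,0]]}}

```text
clock: 12.13
position: [0.4955, -0.0299, 0.0536]
ee_rot: [0.473, 0.526, -0.473, 0.526]
ft_force: [-0.8, 0.4, 2.1]
grip_width: 0.002
```

Call:
{"op": "step_arm", "data": {"increments": [[0,0,0,-0.001,0],[0,0,0,-0.001,0],[0,0,0,-0.001,0],[0,0,0,0,0]]}}

```text
clock: 12.47
position: [0.4955, -0.0299, 0.0505]
ee_rot: [0.473, 0.526, -0.473, 0.526]
ft_force: [-1.2, 1.1, 2.9]
grip_width: -0.004
```

Call:
{"op": "step_arm", "data": {"increments": [[0,0,0,-0.001,0],[0,0,0,-0.001,0],[0,0,0,-0.001,0],[0,0,0,0,0]]}}

```text
clock: 12.8
position: [0.4955, -0.0299, 0.0474]
ee_rot: [0.473, 0.526, -0.473, 0.526]
ft_force: [-0.5, 0.9, 1.3]
grip_width: 0.0
```

Call:
{"op": "step_arm", "data": {"increments": [[0,0,0,-0.001,0],[0,0,0,0,0]]}}

```text
clock: 12.97
position: [0.4955, -0.0299, 0.0469]
ee_rot: [0.473, 0.526, -0.473, 0.526]
ft_force: [-2.9, 0.7, 7.2]
grip_width: 0.0
```

Force is rising at 16 mm below the ledge, which is the stop. I'll press a little harder to make sure it's fully down, then look.

Call:
{"op": "step_arm", "data": {"increments": [[0,0,0,-0.001,0],[0,0,0,-0.0007,0],[0,0,0,0,0]]}}

```text
clock: 13.22
position: [0.4957, -0.0299, 0.0467]
ee_rot: [0.473, 0.526, -0.472, 0.526]
ft_force: [-12.7, 0.6, 30.6]
grip_width: 0.0
```

Call:
{"op": "step_arm", "data": {"increments": [[0,0,0,0.002,0],[0,0,0,0.005,0],[0,0,0,0.01,0],[0,0,0,0.015,0],[0,0,0,0.02,0],[0,0,0,0.02,0],[0,0,0,0.02,0],[0,0,0,0.02,0],[0,-0.01,0,0.02,0],[0,-0.01,0,0.01,0],[0,0,0,0,0],[0,0,0,0,0]]}}

```text
clock: 14.22
position: [0.4758, -0.03, 0.1876]
ee_rot: [0.473, 0.526, -0.472, 0.526]
ft_force: [-0.7, -0.0, 0.5]
grip_width: 0.002
```

```bash
python3 - <<'E'
from h import *
p=camera("scene"); q=camera("side")
cv2.imwrite("pics/g.png",np.hstack([cv2.resize(p["color"][120:300,100:440],(420,222)),cv2.resize(q["color"][160:360,160:420],(289,222))])[...,::-1])
for n,p in (("scene",p),("side",q)):
    W=pts(p)
    for nm in ["lid","tipbox","medium","dish"]:
        for d in regions_of(p,nm)[:1]:
            w=W[d["region"]]; w=w[~np.isnan(w[:,0])]; print(n,nm,round(d["p"],2),np.round(np.percentile(w,[2,50,98],axis=0),3).tolist())
    f=W[(abs(W[...,0]-.56)<.008)&(abs(W[...,1]+.1)<.03)&(W[...,2]>.08)&(W[...,2]<.13)]; print("lid front z",np.median(f[:,2]))
    # notch floor
    f=W[(abs(W[...,0]-.4955)<.012)&(abs(W[...,1]+.03)<.01)&(W[...,2]<.1)]; print("notch z",len(f),np.round(np.percentile(f[:,2],[5,50,95]),4))
E
```

```text
scene lid 0.94 [[0.542, -0.166, 0.094], [0.635, 0.005, 0.105], [0.711, 0.151, 0.114]]
scene tipbox 0.63 [[0.54, 0.199, 0.003], [0.622, 0.248, 0.053], [0.659, 0.295, 0.055]]
scene medium 0.77 [[0.68, -0.266, 0.007], [0.709, -0.239, 0.071], [0.726, -0.224, 0.13]]
scene dish 0.7 [[0.512, -0.316, 0.001], [0.548, -0.285, 0.016], [0.583, -0.243, 0.034]]
lid front z 0.1131079195904462
notch z 14 [0.0725 0.0737 0.0747]
side lid 0.59 [[0.537, -0.174, 0.099], [0.617, -0.039, 0.108], [0.707, 0.139, 0.115]]
side tipbox 0.91 [[0.529, 0.217, 0.0], [0.564, 0.26, 0.054], [0.645, 0.383, 0.058]]
side medium 0.77 [[0.665, -0.284, 0.006], [0.679, -0.266, 0.069], [0.706, -0.235, 0.13]]
side dish 0.73 [[0.511, -0.32, 0.0], [0.537, -0.294, 0.016], [0.571, -0.262, 0.019]]
lid front z 0.10926975423038593
notch z 49 [0.0723 0.0746 0.0765]
```

View pics/g.png

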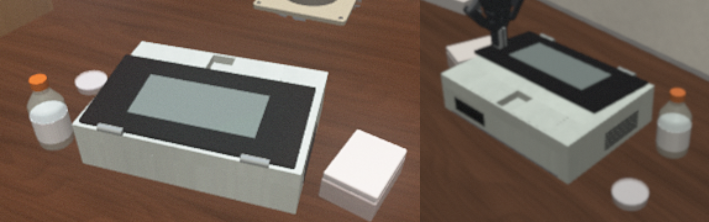

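The picture shows the lid raised at the front, the notch deeper at (218,62), the other items where they were, and the gripper clear. The notch floor measures 74 mm, which is fully down.

```bash
python3 -c "from workcell import ticket; print(ticket.hand_in())"
```

```text
the job is handed in; nothing more can be done
None
```

The lid is released and the job is handed in, at about 14 s of the 64 s allowed.

**What I did:** I set the closed fingertips on the left end of the ledge and swept right in contact, at about 7–11 N. The contact force dropped to zero at y ≈ -0.021. I centred the tip in the notch, pressed the plate until it stopped with about 31 N, and withdrew upwards.

**Last checks:**
- **Plate:** the notch floor measures about 74 mm above the table, 16 mm below the ledge, so the plate is fully down.
- **Lid:** its front measures 109–113 mm high, up from 98 mm. The scene camera's 113 mm fits the full rise; the side camera read a few mm lower.
- **Other items:** the tip box, bottle and dish read within a few mm of where they started, and the wrist force is about zero.

**What disagreed:**
- **Fingertip height:** the real tip sat about 27 mm above the reported TCP. I found the ledge by force and pictures instead, and first touch briefly reached about 35 N.
- **Outlying readings:** on the last look, a few outermost points for the dish (scene camera) and the tip box (side camera) were off. I put these down to region errors, since the other camera showed both unmoved.

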